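# Close up the fuse row and pinch-lift the fuse carrier from its dock

### The job

While the fuse carrier is still latched in its dock, slide the loose blue fuse module along the carrier's trough until it sits flush against the row of cream modules, leaving no gap. Then pinch the carrier's two orange side catches together with the fingers to unlatch it, keep them squeezed fully in, and lift the carrier, level and with the blue module still flush in its row, about 10 cm above its seat; finish holding it there, still and in the air, without letting go. Never wrench the carrier out with a catch unpressed or drop it, and leave the other things on the bench where they are.

Things in the scene. Friction and masses are not known exactly. Their poses are not given: they have to be found in the camera images.
- dock: Fixed aluminium plate, 184 x 96 x 12 mm, with blue blocks; the carrier sits latched in it. Origin under its middle, on the bench; x along the carrier, z up. Seat for the carrier at z = 12 mm. Two blue latch jaws at y = +-29.5 to +-44 mm, x +-16 mm, tops at z = 29 mm; end stops (x up to +93 mm) and guides reach z = 18 mm. May change places with the yellow bin.
- carrier: Black fuse carrier, 0.22 kg, loose but latched in the dock with 1 mm play. Origin: middle of its underside; axes as the dock's. Floor x -76 to +84, y +-18 mm, 8 mm thick; trough 30 mm wide, wall tops z = 14 mm, open at +x. Three cream copper-banded modules fixed in one row, x -72 to +24, y +-13.5 mm, tops z = 42 mm. Comes up freely once both catches are in by over 4 mm.
- module: Loose blue copper-banded module, 32 mm long (x) by 27 mm wide (y) by 34 mm high, 0.05 kg or so, standing on the carrier's floor in the trough, 8 to 22 mm clear of the cream row on its +x side. Origin: middle of its underside; axes as the carrier's. Flush at x = +40, z = 8 mm in the carrier's frame (-x face against the row). Slides easily; push its +x end or grip its sides.
- catch_left (a joint): How far the orange catch on the carrier's +y side is pressed in, m: 0 out (latched), 0.005 fully in. Spring: about 2 N to start, 6 N fully in. Its tooth grips under the dock's jaw until pressed in by 3 to 4 mm.
- catch_right (a joint): The same for the orange catch on the -y side.
- catch_left_pad (a point): Middle of the outer face of the left catch's ribbed finger pad: carrier's frame x = 0, y = +28, z = 50 mm when out. The catch is an upright plate, 24 mm wide (x), 5 mm thick, top at z = 62 mm. Outer faces of the two are 56 mm apart when out, 46 mm fully in. Jaws end at z = 17 mm (carrier's frame).
- catch_right_pad (a point): The same for the right catch: x = 0, y = -28 mm, z = 50 mm in the carrier's frame.
- bin: Fixed open yellow bin, 150 x 110 x 55 mm, origin under its middle; leave alone.
- spare_a: Cream spare fuse module in the bin, 32 mm long (x) by 27 mm wide (y) by 34 mm high, 0.05 kg or so; leave alone.
- spare_b: Another cream spare module in the bin; leave alone.
- driver: Screwdriver lying on the bench; leave alone.
- tape: Cream ring-shaped core, 68 mm across, 22 mm high; leave alone.
- insulator: Cream and copper insulator spool with square black ends, 108 mm long, 40 mm high; leave alone.
- carton: Small cardboard carton 90 x 60 x 45 mm; leave alone.
Not all that is in view belongs to the job. Leave any brown or turquoise look-alike of the dock alone.

How it is judged:
By the outcome, as a careful person would: the job done as asked, in the order asked, and still so for the second after the job is handed in, while the arm keeps its last pose, push and grip.
It also fails if it takes over 48 s, if anything falls off the work surface, if the arm or the gripper's body presses on something with over 40 N, if the wrist force passes 120 N, or if a joint passes its speed limit or range.

### The arm

A 7-joint arm with a two-finger parallel gripper is mounted at the origin on the work surface. World frame = base frame: x ahead of the robot, y to its left, z up, the work surface at z = 0. Lengths are in m, angles in rad, forces in N, time in s.
With the tool pointing down it reaches from about 0.425 to 0.875 m from the base axis. Payload 4.7 kg.
Tool frame: the origin (TCP) lies at the very end of the fingers, on their centre line; the grasp point (between the pads) lies 19 mm behind it; z points along the fingers, y is the line along which they close (so a half turn about z gives the same grasp; the last joint's range is limited). The gripper opens to 87 mm and grips with 3 to 60 N. Pads are 19 mm wide; open, the fingers measure 117 mm over their backs; the gripper's body (75 mm by 190 mm) begins 51 mm behind the grasp point.
Start: joints at [1.217, 0.321, -0.07, 1.45, 0.023, 1.371, -0.057], TCP at [0.234, -0.607, 0.223] pointing down, gripper open.
Joint ranges: [-2.86, 2.86], [-0.3, 2.09], [-1.38, 1.24], [0.06, 2.45], [-1.56, 4.7], [0.09, 2.05], [-2.69, 2.69]. Speed limits (rad/s): [2.57, 2.57, 3.14, 3.14, 3.14, 3.14, 3.14].

### API

Orientations are given as a rotation vector (axis times angle).
In Python, from bench import ctrl, imaging, ticket gives the robot as it stands.
- The arm moves only by the tool jog_arm, never from a script. Its argument "rows" is text: rows parted by semicolons, each of 7 numbers parted by spaces: the shift along the tool's x, y, z in cm, then the turn, a rotation vector about the tool's x, y, z in rad, then the closure, from -1 (fully open) to 1 (shut), so that 0 is half open. A call has 1 to 5 rows; each row shifts and turns the commanded pose from where the row before left it, along the tool's axes as they then stand; what a row does not reach is not made up. A row lasts 1/8 s, in which the tool goes at most 62.5 mm and 10.7 degrees, less where a joint would pass 70% of its speed; a pose out of reach is approached as far as the arm can. A call with a gripper value outside its range is refused whole. The fingers move at their own pace and stop on an object; "force" is the grip in N (left out, the last holds). Time passes only in rows, so rows that do not move let the fingers close. It gives the time, the measured TCP pose, the force, the opening and the grip force at its end, in the units of the state.
- ctrl.get_state(): the state, without advancing time (a new reading comes with each control period).
- imaging.get_image(name): name is "scene" or "top" or "wrist"; returns a dict with "img" (400x640x3 uint8, blue, green, red), "vertical_fov" (degrees; the focal length in pixels is half the picture's height over the tangent of half this angle, whatever the lens; pixels are square), "cx", "cy" (the principal point, pixels), "k1" (the pictures are not rectified: a ray, as slopes to the right and down, at radius r is drawn at 1 + k1 r^2 times it, then the intrinsics apply), "origin" and "orientation" of the camera in the world. Camera axes: x right, y down, z forward; pixel columns grow to the right and rows downward; lengths in m; the calibration is good to about 2 mm. A picture is of the moment at which its call begins. There is no depth.
- ticket.close_job(): hands the job in; it is judged then, once.
The state is a dict: "time": time; "joint_positions": joint angles; "qd": joint speeds; "joint_torque": joint torques, N m; "position": TCP position; "tool_rot": TCP orientation; "ft_force": force on the tool from outside, world axes, zero at the start; "torque": the same for the moment, N m; "grip_width": opening from 0.0 (shut) to 1.0 (fully open); "grip_force": force on a finger pad.
Only numpy, scipy, OpenCV 4.12 (cv2) and the standard library are available. Lean on these libraries where they do the work, as an engineer would, in place of code of your own. Each camera call takes 0.05 s, during which the arm holds its last target. There are 200 camera calls.

## Working session

There is one attempt and no reset: what is moved stays moved. The work goes in short steps, Python scripts to look and compute and a tool call to move; the robot and the scene stay as the last step left them, time stands still between calls to the robot, and variables do not carry over. Pictures are saved under pics/ and viewed, at most 10 in all, crops included, and the job is handed in when it is done.

Besides the shell and the picture viewer there is one more tool, called after "Request:" as name(argument=value, ...) on one line, values as JSON. jog_arm: Moves the arm, as the interface text tells. Its arguments: {"type":"object","properties":{"rows":{"type":"string"},"force":{"type":"number"}},"required":["rows"]}

```bash
mkdir -p pics; cat > h.py <<'E'
import numpy as np, cv2
from bench import ctrl, imaging, ticket
from scipy.spatial.transform import Rotation as R
def rot(o):
    o=np.array(o,float)
    return o if o.shape==(3,3) else (R.from_rotvec(o).as_matrix() if o.size==3 else R.from_quat(o).as_matrix())
def K(d):
    h,w=d['img'].shape[:2]; f=h/2/np.tan(np.radians(d['vertical_fov'])/2)
    return f
def ray(d,u,v):
    f=K(d); p=np.array([(u-d['cx'])/f,(v-d['cy'])/f]); q=p.copy()
    for _ in range(30): q=p/(1+d['k1']*(q@q))
    r=rot(d['orientation'])@np.array([q[0],q[1],1]); return np.array(d['origin'],float),r/np.linalg.norm(r)
def onz(d,u,v,z):
    o,r=ray(d,u,v); return o+r*(z-o[2])/r[2]
def proj(d,P):
    c=rot(d['orientation']).T@(np.array(P)-np.array(d['origin'])); q=c[:2]/c[2]; q=q*(1+d['k1']*(q@q))
    return q*K(d)+[d['cx'],d['cy']]
E
python3 - <<'E'
from h import *
ims=[]
for n in ['scene','top','wrist']:
    d=imaging.get_image(n); cv2.imwrite(f'pics/{n}0.png',d['img']); np.save(f'{n}0.npy',d,allow_pickle=True)
    print(n,{k:v for k,v in d.items() if k!='img'})
print(ctrl.get_state())
E
```

```text
scene {'vertical_fov': 42.084416128853654, 'cx': 319.62269722384735, 'cy': 205.32917140936667, 'k1': 0.015386063672463974, 'origin': array([1.00252062, 0.58475193, 1.41211382]), 'orientation': array([-0.94101331, -2.71182349,  0.74639962])}
top {'vertical_fov': 44.939590746766434, 'cx': 320.7720821567035, 'cy': 200.6794006691589, 'k1': -0.07644789637625653, 'origin': array([ 0.2022416 , -0.0755137 ,  1.78978711]), 'orientation': array([-2.14424844,  2.11081747, -0.17005873])}
wrist {'vertical_fov': 67.5686461253043, 'cx': 320.5351638106966, 'cy': 203.06506118606757, 'k1': 0.005474879302409627, 'origin': array([ 0.30644978, -0.57710054,  0.38388845]), 'orientation': array([ 2.38527755, -1.63541606, -0.24217915])}
{'time': 0.15, 'joint_positions': array([ 1.21705332,  0.32166827, -0.07006988,  1.45139585,  0.02260389,
        1.37081518, -0.05692329]), 'qd': array([-4.41291189e-04, -2.33668864e-03,  2.26787006e-04, -2.97195552e-03,
        1.04931459e-04, -4.86408748e-05,  5.84295425e-04]), 'joint_torque': array([-1.72802845e-05, -4.91798365e+01, -4.04497935e-01, -3.12880504e+01,
       -6.38812711e-02,  4.04026592e-02,  1.07896499e-04]), 'position': array([ 0.23353571, -0.60614212,  0.22170202]), 'tool_rot': array([-3.08718010e+00, -5.74269437e-01,  5.77600232e-04]), 'ft_force': array([ 0.27250518,  0.02342228, -1.08746528]), 'torque': array([ 0.01540669, -0.01265525,  0.03332024]), 'grip_force': 0.0, 'grip_width': 0.9985295905608139}
```

View pics/top0.png

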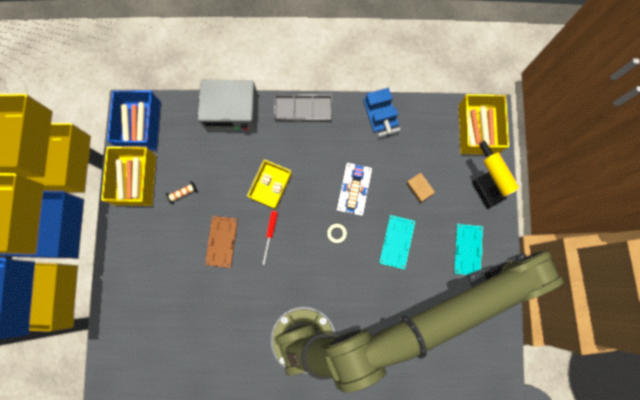

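View pics/scene0.png

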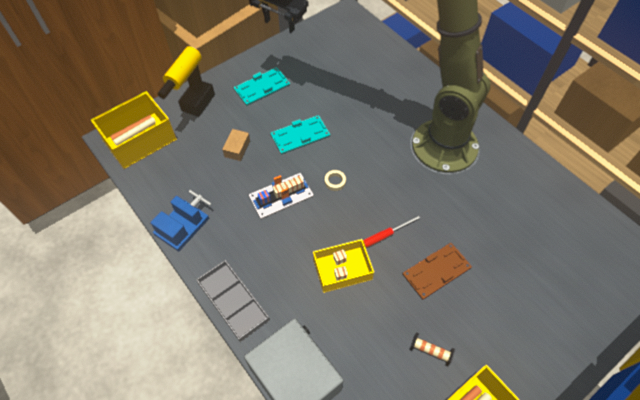

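The dock is at about (355,188) in the top view and (281,193) in the scene view. The blue module is at its far end, so carrier +x points away from the robot. I'll enlarge both.

```bash
python3 - <<'E'
from h import *
t=np.load('top0.npy',allow_pickle=True).item(); s=np.load('scene0.npy',allow_pickle=True).item()
a=cv2.resize(t['img'][155:221,325:385],None,fx=6.5,fy=6.5,interpolation=cv2.INTER_CUBIC)
b=cv2.resize(s['img'][165:225,240:320],None,fx=5,fy=5,interpolation=cv2.INTER_CUBIC)
c=np.zeros((440,800,3),np.uint8); c[:a.shape[0],:a.shape[1]]=a; c[:b.shape[0],400:400+b.shape[1]]=b; cv2.imwrite('pics/z.png',c)
# plate: white pixels in the top view
for n,d,(x0,y0,x1,y1) in (('top',t,(325,155,385,221)),('scene',s,(240,165,320,225))):
    im=d['img'][y0:y1,x0:x1]; hsv=cv2.cvtColor(im,cv2.COLOR_BGR2HSV)
    m=((hsv[...,2]>120)|(hsv[...,1]>140)).astype(np.uint8); 
    k,l,st,_=cv2.connectedComponentsWithStats(m); i=1+st[1:,4].argmax(); m=(l==i).astype(np.uint8)
    co=max(cv2.findContours(m,0,1)[0],key=cv2.contourArea)[:,0,:]+[x0,y0]
    P=np.array([onz(d,u,v,.012)[:2] for u,v in co],np.float32)
    print(n,cv2.minAreaRect(P*1000))
    o=((hsv[...,0]<14)&(hsv[...,1]>170)&(hsv[...,2]>120)).astype(np.uint8)
    k,l,st,ce=cv2.connectedComponentsWithStats(o)
    for i in range(1,k):
        if st[i,4]>2: print('  orange',st[i,4],ce[i]+[x0,y0],onz(d,*(ce[i]+[x0,y0]),.07)[:2])
E
```

```text
top ((556.567626953125, -178.7576904296875), (111.65006256103516, 197.38690185546875), 79.47953033447266)
scene ((553.9490966796875, -188.27862548828125), (125.54865264892578, 190.06544494628906), 78.84525299072266)
  orange 30 [277.26666667 179.06666667] [ 0.54954842 -0.19774307]
  orange 8 [284.75  190.125] [ 0.55540792 -0.15067526]
  orange 12 [284.75       195.33333333] [ 0.5665287  -0.13555302]
```

View pics/z.png

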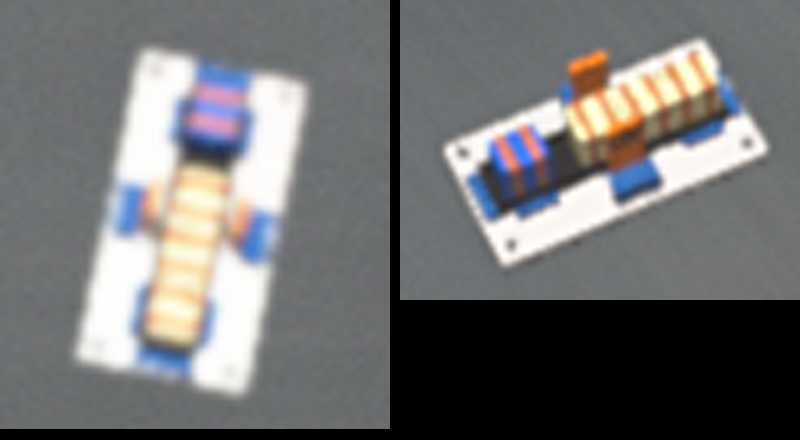

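Top view: the dock centre is near (0.556, -0.180) and its x axis has yaw of about -10.5°. The blue module is at the far (+x) end, with a gap visible. I'll turn the tool to that yaw, then move over for a closer look with the wrist camera.

Request:
jog_arm(rows="0 0 0 0 0 0.18 -1; 0 0 0 0 0 0.18 -1; 0 0 0 0 0 0.19 -1")

```text
time: 0.52
position: [0.2336, -0.6063, 0.2221]
tool_rot: [-3.127, 0.291, 0.001]
ft_force: [-0.9, -0.3, 0.4]
grip_width: 0.997
grip_force: 0.0
```

```bash
cat >> h.py <<'E'
def togo(P,yaw):
    s=ctrl.get_state(); M=R.from_rotvec(s['tool_rot']).as_matrix()
    Y=R.from_euler('z',yaw,degrees=True).as_matrix()@np.diag([1,-1,-1])
    print('shift cm',np.round(M.T@(np.array(P)-s['position'])*100,2),'turn',np.round(R.from_matrix(M.T@Y).as_rotvec(),3),'t',round(s['time'],2))
E
python3 - <<'E'
from h import *
d=imaging.get_image('wrist'); s=ctrl.get_state(); M=R.from_rotvec(s['tool_rot']).as_matrix()
print('cam in tool',M.T@(d['origin']-s['position']),'\n',M.T@rot(d['orientation']))
c,si=np.cos(np.radians(-10.5)),np.sin(np.radians(-10.5))
togo([.556-.03*c,-.18-.03*si,.22],-10.5)
E
```

```text
cam in tool [ 0.07798014 -0.00119227 -0.16230434] 
 [[ 6.36356179e-03 -9.57817912e-01 -2.87305328e-01]
 [ 9.99979710e-01  6.01177361e-03  2.10663765e-03]
 [-2.90560686e-04 -2.87312904e-01  9.57836735e-01]]
shift cm [ 20.54 -47.97   0.22] turn [-0.     0.    -0.008] t 0.57
```

Request:
jog_arm(rows="2 -4.4 0 0 0 0 -1; 2 -4.4 0 0 0 0 -1; 2 -4.4 0 0 0 0 -1; 2 -4.4 0 0 0 0 -1; 2 -4.4 0 0 0 0 -1")

```text
time: 1.2
position: [0.3721, -0.4065, 0.2224]
tool_rot: [3.129, -0.277, -0.0]
ft_force: [0.5, -0.4, -0.4]
grip_width: 1.0
grip_force: 0.0
```

Request:
jog_arm(rows="2 -4.4 0 0 0 0 -1; 2 -4.4 0 0 0 0 -1; 2 -4.4 0 0 0 0 -1; 3 -4.4 0 0 0 0 -1; 3 -4.4 0 0 0 0 -1")

```text
time: 1.82
position: [0.5296, -0.2118, 0.2226]
tool_rot: [3.129, -0.278, 0.0]
ft_force: [0.7, -0.9, -0.5]
grip_width: 1.001
grip_force: 0.0
```

Request:
jog_arm(rows="1 -4 0 0 0 0 -1; 0 0 0 0 0 0 -1; 0 0 0 0 0 0 -1")

```text
time: 2.2
position: [0.5454, -0.1761, 0.2223]
tool_rot: [3.128, -0.28, -0.001]
ft_force: [-0.5, -0.9, 0.0]
grip_width: 0.999
grip_force: 0.0
```

```bash
python3 - <<'E'
from h import *
d=imaging.get_image('wrist'); cv2.imwrite('pics/w1.png',d['img']); np.save('w1.npy',d,allow_pickle=True)
print(ctrl.get_state()['position'],ctrl.get_state()['time'])
E
```

```text
[ 0.54511775 -0.17683374  0.22231754] 2.25
```

View pics/w1.png

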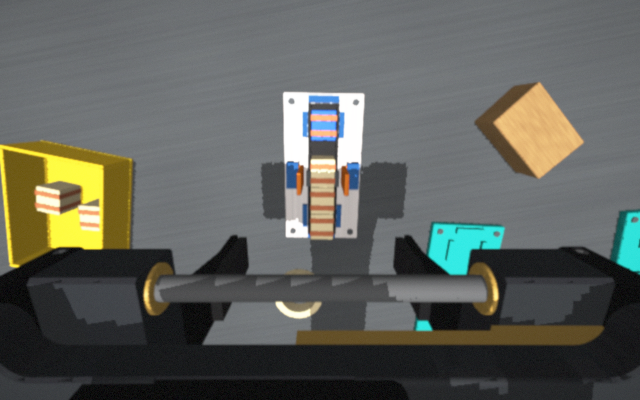

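The wrist view shows the plate corners at about (284,92), (364,94), (356,239) and (286,238). The blue module is at (323,124), the cream row ends near row 157, and the catches are at (299,180) and (346,180).

```bash
cat > m.py <<'E'
from h import *
import sys
d=np.load(sys.argv[1],allow_pickle=True).item()
im=d['img']; x0,y0,x1,y1=map(int,sys.argv[2:6]); hsv=cv2.cvtColor(im,cv2.COLOR_BGR2HSV)
z=np.zeros(im.shape[:2],np.uint8); z[y0:y1,x0:x1]=1
w=((hsv[...,2]>150)&(hsv[...,1]<50)&(z>0)).astype(np.uint8)
co=np.vstack([c for c in cv2.findContours(w,0,1)[0] if len(c)>10])[:,0,:]
# edges via half-pixel-grown hull on plate-top plane
P=np.array([onz(d,u,v,.012)[:2] for u,v in co],np.float32)*1000
r=cv2.minAreaRect(P); print('plate',r)
o=((hsv[...,0]<12)&(hsv[...,1]>150)&(hsv[...,2]>90)&(z>0)).astype(np.uint8)
k,l,st,ce=cv2.connectedComponentsWithStats(o)
for i in range(1,k):
    if st[i,4]>8: print('orange',st[i],ce[i],onz(d,*ce[i],.074)[:2]*1000)
b=((hsv[...,0]>100)&(hsv[...,0]<130)&(hsv[...,1]>120)&(hsv[...,2]>60)&(z>0)).astype(np.uint8)
k,l,st,ce=cv2.connectedComponentsWithStats(b)
for i in range(1,k):
    if st[i,4]>8: print('blue',st[i],ce[i])
E
python3 m.py w1.npy 275 85 375 248
python3 - <<'E'
import cv2,numpy as np
a=cv2.imread('pics/w1.png')[85:245,275:375]
cv2.imwrite('pics/w1z.png',cv2.resize(a,None,fx=3.7,fy=3.7,interpolation=cv2.INTER_CUBIC))
E
```

```text
plate ((554.7382202148438, -179.35536193847656), (97.25910186767578, 184.5885772705078), 78.83065795898438)
orange [342 168   1   9   9] [342. 172.] [ 559.94849162 -201.23692023]
orange [348 177   1  12  12] [348.  182.5] [ 547.65553897 -205.74645996]
orange [312 180  22   2  44] [322.5 180.5] [ 554.59340762 -179.45105624]
orange [311 193  23   3  32] [322.59375 194.21875] [ 539.74672298 -176.91553875]
orange [311 207  18   2  31] [319.74193548 207.48387097] [ 525.56710201 -171.2413111 ]
orange [311 220  21   2  39] [321.15384615 220.48717949] [ 510.47060569 -170.10170669]
orange [311 233  10   1  10] [315.5 233. ] [ 496.95106575 -161.25762888]
orange [322 233  10   2  13] [326.84615385 233.38461538] [ 494.24413256 -173.66727536]
blue [309  96  30   7 174] [323.35632184  98.66091954]
blue [311 109  26   5 105] [323.62857143 111.17142857]
blue [303 113   5  23 101] [304.72277228 123.43564356]
blue [339 113   5  24 104] [340.92307692 124.23076923]
blue [311 122  26   8 186] [323.68817204 125.12365591]
blue [310 137  26   5  95] [322.95789474 138.84210526]
blue [287 162  11  26 245] [291.34285714 174.03265306]
blue [348 163  11  26 227] [353.28634361 174.68281938]
blue [303 205   4  21  65] [304.84615385 214.81538462]
blue [336 206   5  20  74] [337.67567568 215.7972973 ]
```

View pics/w1z.png

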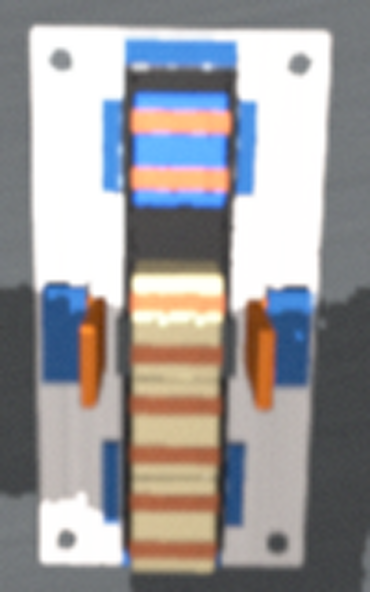

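```bash
python3 - <<'E'
from h import *
d=np.load('w1.npy',allow_pickle=True).item()
f=lambda cx,cy,z: onz(d,275+cx/3.7-.5+.13,85+cy/3.7-.5+.13,z)[:2]*1000
c=np.array([554.7,-179.4])
for y in(-10.5,-11,-11.5):
    A=R.from_euler('z',-y,degrees=True).as_matrix()[:2,:2]
    print(y)
    for n,a in dict(mod_px=(181,92,.054),mod_mx=(180,207,.054),cream_px=(177,272,.054),cream_mx=(174,571,.054),Lcat_bot=(90,407,.074),Lcat_in_top=(103,330,.074),Rcat=(265,407,.074),c1=(31,27,.012),c2=(331,31,.012),c3=(303,566,.012),c4=(40,565,.012)).items(): print('  ',n,np.round(A@(f(*a)-c),1))
E
```

```text
-10.5
   mod_px [72.  -0.8]
   mod_mx [39.8 -0.8]
   cream_px [20.7 -0. ]
   cream_mx [-76.    0.2]
   Lcat_bot [-15.7  25.1]
   Lcat_in_top [ 7.  21.1]
   Rcat [-15.5 -25.7]
   c1 [91.8 46.3]
   c2 [ 91.1 -48.6]
   c3 [-92.1 -47.1]
   c4 [-92.2  48.7]
-11
   mod_px [72.  -0.2]
   mod_mx [39.8 -0.4]
   cream_px [20.7  0.1]
   cream_mx [-76.   -0.4]
   Lcat_bot [-16.  25.]
   Lcat_in_top [ 6.8 21.2]
   Rcat [-15.3 -25.9]
   c1 [91.3 47.1]
   c2 [ 91.5 -47.8]
   c3 [-91.7 -47.9]
   c4 [-92.6  47.9]
-11.5
   mod_px [72.   0.5]
   mod_mx [39.8 -0.1]
   cream_px [20.7  0.3]
   cream_mx [-76.   -1.1]
   Lcat_bot [-16.2  24.9]
   Lcat_in_top [ 6.6 21.2]
   Rcat [-15. -26.]
   c1 [90.9 47.9]
   c2 [ 91.9 -47. ]
   c3 [-91.3 -48.7]
   c4 [-93.   47.1]
```

```bash
cat >> h.py <<'E'
C=np.array([.5547,-.1794]); YAW=-11
def car(x,y,z): 
    a=np.radians(YAW); return [C[0]+x*np.cos(a)-y*np.sin(a),C[1]+x*np.sin(a)+y*np.cos(a),z]
def incar():
    s=ctrl.get_state(); A=R.from_euler('z',-YAW,degrees=True).as_matrix()
    return np.round((A@(s['position']-[*C,0]))*1000,1), np.round(A@s['ft_force'],1), s['grip_width'], round(s['time'],2)
E
python3 -c "
from h import *
togo(car(.095,0,.032),-11)"
```

```text
shift cm [10.5   0.17 19.03] turn [0.001 0.001 0.012] t 2.25
```

Request:
jog_arm(rows="3.5 0.17 0 0 0 0.012 0; 3.5 0 0 0 0 0 1; 3.5 0 0 0 0 0 1; 0 0 4 0 0 0 1; 0 0 4 0 0 0 1", force=20)

```text
time: 2.88
position: [0.6484, -0.1991, 0.1415]
tool_rot: [3.126, -0.304, 0.001]
ft_force: [0.2, -0.8, 0.7]
grip_width: 0.517
grip_force: 0.0
```

Request:
jog_arm(rows="0 0 3 0 0 0 1; 0 0 0 0 0 0 1; 0 0 0 0 0 0 1; 0 0 0 0 0 0 1")

```text
time: 3.38
position: [0.6498, -0.1973, 0.1148]
tool_rot: [3.126, -0.301, 0.005]
ft_force: [-0.6, 0.2, -0.6]
grip_width: 0.059
grip_force: 0.0
```

```bash
python3 -c "
from h import *
print(incar());togo(car(.095,0,.032),-11)
d=imaging.get_image('wrist');np.save('w2.npy',d,allow_pickle=True);cv2.imwrite('pics/w2.png',d['img'])"
```

```text
(array([ 96.8,   0.5, 114.8]), array([-0.6,  0.1, -0.6]), 0.05942055800402369, 3.38)
shift cm [-0.2   0.05  8.28] turn [ 0.001 -0.003 -0.   ] t 3.38
```

View pics/w2.png

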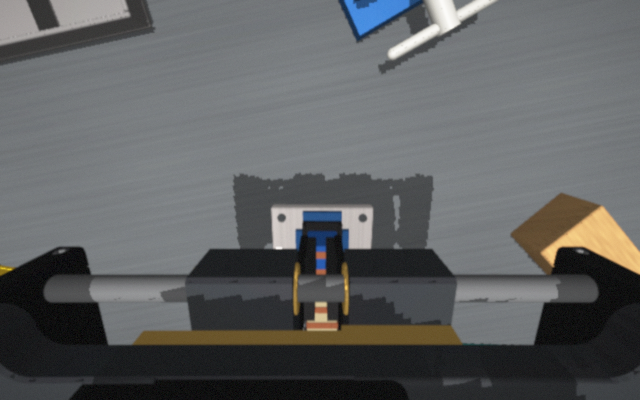

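The wrist view is looking down past the closed fingers. The plate's far edge is at row 205, centred near col 322, and the fingers line up with the row. Next I descend.

Request:
jog_arm(rows="0 0 4 0 0 0 1; 0 0 3 0 0 0 1; 0 0 1.2 0 0 0 1; 0 0 0 0 0 0 1")

```text
time: 3.92
position: [0.6487, -0.1967, 0.0307]
tool_rot: [-3.127, 0.301, 0.0]
ft_force: [-0.1, 0.2, 0.0]
grip_width: 0.001
grip_force: 0.0
```

Request:
jog_arm(rows="-0.5 0 0 0 0 0 1; -0.5 0 0 0 0 0 1; -0.4 0 0 0 0 0 1; -0.4 0 0 0 0 0 1; 0 0 0 0 0 0 1")

```text
time: 4.55
position: [0.6306, -0.1933, 0.0307]
tool_rot: [3.127, -0.301, -0.0]
ft_force: [0.4, -0.4, 0.1]
grip_width: 0.007
grip_force: 0.0
```

```bash
python3 -c "
from h import *
print(incar());togo(car(.07,0,.032),-11)"
```

```text
(array([77.2,  0.8, 30.7]), array([ 0.5, -0.3,  0.1]), 0.007198455435623867, 4.55)
shift cm [-0.72  0.08 -0.13] turn [0. 0. 0.] t 4.55
```

Request:
jog_arm(rows="-0.3 0 0 0 0 0 1; -0.3 0 0 0 0 0 1; -0.2 0 0 0 0 0 1; -0.2 0 0 0 0 0 1; 0 0 0 0 0 0 1")

```text
time: 5.18
position: [0.6209, -0.1913, 0.0305]
tool_rot: [3.127, -0.301, -0.001]
ft_force: [0.6, 0.4, -0.2]
grip_width: 0.007
grip_force: 0.0
```

Request:
jog_arm(rows="-0.1 0 0 0 0 0 1; -0.1 0 0 0 0 0 1; 0 0 0 0 0 0 1")

```text
time: 5.55
position: [0.6191, -0.191, 0.0305]
tool_rot: [3.127, -0.301, -0.0]
ft_force: [0.9, -0.4, -0.5]
grip_width: 0.005
grip_force: 0.0
```

Request:
jog_arm(rows="-0.1 0 0 0 0 0 1; -0.1 0 0 0 0 0 1; 0 0 0 0 0 0 1")

```text
time: 5.92
position: [0.6174, -0.1906, 0.0306]
tool_rot: [3.127, -0.301, 0.001]
ft_force: [1.4, -0.6, -0.5]
grip_width: 0.006
grip_force: 0.4
```

```bash
python3 -c "
from h import *
print(incar());d=imaging.get_image('scene');cv2.imwrite('pics/s2.png',cv2.resize(d['img'][150:230,230:330],None,fx=6,fy=6,interpolation=cv2.INTER_CUBIC))"
```

```text
(array([63.7,  1. , 30.6]), array([ 1.5, -0.3, -0.5]), 0.006315442591079408, 5.92)
```

View pics/s2.png

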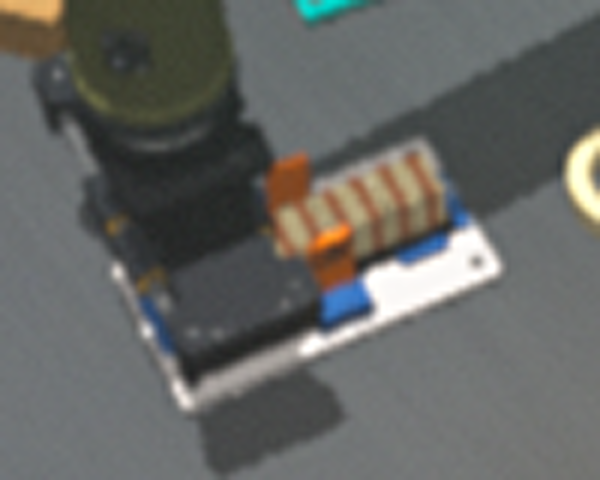

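The gripper hides the module in this view, so I'll go by force. It's only about 1.5 N, so I keep pushing.

Request:
jog_arm(rows="-0.1 0 0 0 0 0 1; -0.1 0 0 0 0 0 1; 0 0 0 0 0 0 1")

```text
time: 6.35
position: [0.6165, -0.1905, 0.0312]
tool_rot: [3.127, -0.301, 0.005]
ft_force: [5.6, -2.1, -0.8]
grip_width: 0.007
grip_force: 2.5
```

Request:
jog_arm(rows="-0.1 0 0 0 0 0 1; -0.1 0 0 0 0 0 1; 0 0 0 0 0 0 1")

```text
time: 6.72
position: [0.6164, -0.1905, 0.0321]
tool_rot: [3.126, -0.3, 0.011]
ft_force: [7.8, -2.1, -0.6]
grip_width: 0.004
grip_force: 3.9
```

Request:
jog_arm(rows="-0.1 0 0 0 0 0 1; 0 0 0 0 0 0 1")

```text
time: 6.98
position: [0.6163, -0.1904, 0.0323]
tool_rot: [3.126, -0.3, 0.014]
ft_force: [9.1, -2.3, -0.9]
grip_width: 0.009
grip_force: 4.9
```

The push stopped against the row at x≈62.5 (predicted 62) with 9 N. I'll back off, rise and check.

Request:
jog_arm(rows="0.5 0 0 0 0 0 1; 0.5 0 0 0 0 0 1; 1 0 0 0 0 0 1; 0 0 -4 0 0 0 1; 0 0 -4 0 0 0 0")

```text
time: 7.6
position: [0.6315, -0.1932, 0.1105]
tool_rot: [-3.126, 0.3, 0.004]
ft_force: [0.5, -0.7, 0.5]
grip_width: 0.055
grip_force: 0.0
```

Request:
jog_arm(rows="0 0 -5 0 0 0 -1; -4 0 -1 0 0 0 -1; -4 0 0 0 0 0 -1; -3 0 0 0 0 0 -1; 0 0 0 0 0 0 -1")

```text
time: 8.22
position: [0.5223, -0.1725, 0.1707]
tool_rot: [3.126, -0.301, -0.002]
ft_force: [-0.6, 0.0, 0.2]
grip_width: 0.603
grip_force: 0.0
```

Request:
jog_arm(rows="0 0 0 0 0 0 -1; 0 0 0 0 0 0 -1")

```text
time: 8.48
position: [0.5248, -0.1724, 0.1705]
tool_rot: [-3.127, 0.3, -0.0]
ft_force: [0.3, -0.2, 0.2]
grip_width: 0.831
grip_force: 0.0
```

```bash
python3 -c "
from h import *
print(incar());d=imaging.get_image('wrist');np.save('w3.npy',d,allow_pickle=True)
p=[proj(d,car(x,y,.03)) for x in(-.1,.1) for y in(-.05,.05)];p=np.array(p);print(p)
a=np.clip(p.min(0).astype(int)-8,0,None);b=p.max(0).astype(int)+8
print(a,b);im=d['img'][a[1]:b[1],a[0]:b[0]];print(im.shape)
cv2.imwrite('pics/w3.png',cv2.resize(im,None,fx=3,fy=3,interpolation=cv2.INTER_CUBIC)[:600,:800])"
```

```text
(array([-30.7,   1.2, 170.5]), array([ 0.3, -0.1,  0.2]), 0.830565492976632, 8.47)
[[366.99035137 251.79588996]
 [277.00919048 251.68451582]
 [377.06795884  53.391919  ]
 [268.13684201  53.23313365]]
[260  45] [385 259]
(214, 125, 3)
```

View pics/w3.png

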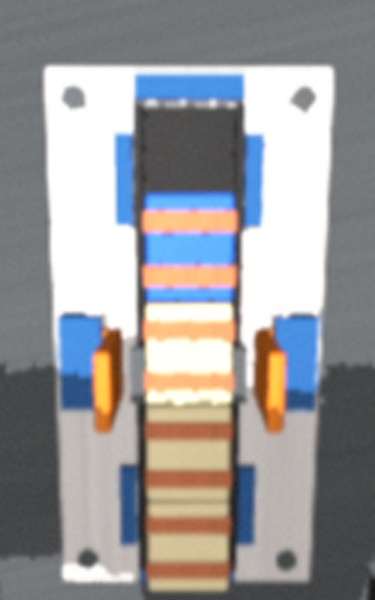

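The module now meets the cream row: the seam is at crop row ~302 and no dark floor shows between them. The catches are at crop (105,380) and (270,380). I'll measure both.

```bash
python3 - <<'E'
from h import *
d=np.load('w3.npy',allow_pickle=True).item()
A=R.from_euler('z',11,degrees=True).as_matrix()[:2,:2]
f=lambda cx,cy,z: np.round(A@(onz(d,260+cx/3-.33,45+cy/3-.33,z)[:2]-C)*1000,1)
for n,a in dict(mod_pxtop=(190,210,.054),seam=(190,302,.054),cream_mx=(187,591,.054),Ltop_near=(105,431,.074),Ltop_far=(115,350,.074),Rnear=(272,431,.074),Rfar=(262,350,.074),c1=(44,67,.012),c2=(334,67,.012),c3=(310,581,.012),c4=(62,581,.012)).items(): print(n,f(*a))
im=d['img']; c=190//3+260
for r in range(105,165,1): print(r,im[r,c-8:c+9].mean(0).astype(int),end=' ')
hsv=cv2.cvtColor(im,cv2.COLOR_BGR2HSV)
o=((hsv[...,0]<20)&(hsv[...,1]>150)&(hsv[...,2]>90))
for x0,x1 in((285,303),(341,360)):
    ys,xs=np.nonzero(o[140:195,x0:x1]); print('\n',xs.min()+x0,xs.max()+x0,ys.min()+140,ys.max()+140)
togo(car(0,0,.043),-11)
E
```

```text
mod_pxtop [46.2 -0.4]
seam [19.1 -0.5]
cream_mx [-77.1   0.2]
Ltop_near [-16.7  24.8]
Ltop_far [ 7.4 21.3]
Rnear [-16.6 -24.8]
Rfar [  7.5 -21.2]
c1 [90.9 47.4]
c2 [ 91.  -47.8]
c3 [-91.6 -47.7]
c4 [-91.7  48.3]
105 [78 77 79] 106 [78 78 79] 107 [81 78 80] 108 [116  86  77] 109 [199 113  72] 110 [247 153  81] 111 [253 178  96] 112 [254 184 101] 113 [253 185 112] 114 [249 184 170] 115 [217 188 244] 116 [154 194 254] 117 [133 196 254] 118 [132 196 254] 119 [133 197 254] 120 [135 194 254] 121 [164 186 252] 122 [221 174 221] 123 [249 174 135] 124 [253 181 100] 125 [254 184 100] 126 [254 184 100] 127 [254 183  99] 128 [254 183  99] 129 [254 182  99] 130 [254 182  99] 131 [253 181 100] 132 [252 179 132] 133 [236 178 215] 134 [174 185 251] 135 [135 193 254] 136 [131 194 254] 137 [131 194 254] 138 [132 194 254] 139 [154 190 253] 140 [213 178 241] 141 [248 172 153] 142 [253 177  99] 143 [253 176  94] 144 [247 158  89] 145 [212 160 141] 146 [207 232 236] 147 [242 254 254] 148 [250 255 255] 149 [251 255 255] 150 [248 254 254] 151 [229 250 254] 152 [168 222 254] 153 [132 194 254] 154 [129 191 254] 155 [128 191 254] 156 [130 192 254] 157 [154 213 253] 158 [213 244 253] 159 [243 254 254] 160 [249 255 255] 161 [250 255 255] 162 [249 255 255] 163 [250 255 255] 164 [249 255 255] 
 291 299 155 188

 345 354 155 188
shift cm [ 3.08  0.12 12.73] turn [-0.     0.     0.001] t 8.53
```

The module is flush: blue turns to cream with no dark gap. The carrier origin is at about x = -4.5 mm from the plate centre, which fits its floor spanning -76 to +84 between the stops. Next I go down over the catches.

Request:
jog_arm(rows="1.3 0.1 0 0 0 0 -1; 1.3 0 2 0 0 0 -1; 0 0 3 0 0 0 -1; 0 0 2 0 0 0 -1; 0 0 0 0 0 0 -1")

```text
time: 9.15
position: [0.5488, -0.1781, 0.0985]
tool_rot: [-3.126, 0.3, 0.006]
ft_force: [0.0, 0.3, -0.4]
grip_width: 1.0
grip_force: 0.0
```

```bash
python3 -c "
from h import *
print(incar());togo(car(-.0045,0,.043),-11)
d=imaging.get_image('scene');cv2.imwrite('pics/s3.png',cv2.resize(d['img'][130:230,220:340],None,fx=5,fy=5,interpolation=cv2.INTER_CUBIC))"
```

```text
(array([-6.1,  0.2, 98.5]), array([-0. ,  0.3, -0.4]), 0.9999770086902151, 9.15)
shift cm [0.18 0.02 5.55] turn [-0.001  0.004  0.   ] t 9.15
```

View pics/s3.png

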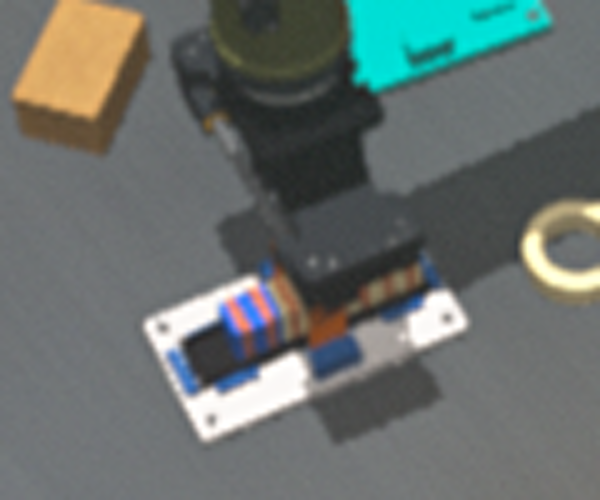

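The scene view shows the module flush with the row and the gripper straddling the catches. Next I descend and pinch.

Request:
jog_arm(rows="0.1 0 2 0 0 0 -1; 0 0 2 0 0 0 -1; 0 0 1.5 0 0 0 -1; 0 0 0 0 0 0 -1; 0 0 0 0 0 0 -1")

```text
time: 9.82
position: [0.5506, -0.1786, 0.0458]
tool_rot: [3.127, -0.301, 0.001]
ft_force: [1.3, -0.4, -0.4]
grip_width: 0.998
grip_force: 0.0
```

```bash
python3 -c "
from h import *
print(incar());togo(car(-.0045,0,.043),-11)"
```

```text
(array([-4.2, -0. , 45.8]), array([ 1.4, -0.1, -0.4]), 0.9979648392607332, 9.82)
shift cm [-0.03 -0.    0.28] turn [ 0.    -0.001  0.   ] t 9.82
```

Request:
jog_arm(rows="0 0 0.25 0 0 0 0; 0 0 0 0 0 0 0.2; 0 0 0 0 0 0 1; 0 0 0 0 0 0 1; 0 0 0 0 0 0 1", force=25)

```text
time: 10.45
position: [0.5503, -0.179, 0.0433]
tool_rot: [3.127, -0.301, 0.0]
ft_force: [-1.0, -1.5, 9.6]
grip_width: 0.519
grip_force: 14.8
```

Request:
jog_arm(rows="0 0 0 0 0 0 1; 0 0 0 0 0 0 1; 0 0 0 0 0 0 1; 0 0 0 0 0 0 1", force=40)

```text
time: 10.95
position: [0.5504, -0.179, 0.0439]
tool_rot: [3.126, -0.301, 0.001]
ft_force: [-1.5, 0.3, 5.6]
grip_width: 0.494
grip_force: 40.0
```

```bash
python3 -c "
from h import *
print(incar(),ctrl.get_state()['grip_force'],ctrl.get_state()['torque']);togo(car(-.0045,0,.043),-11)"
```

```text
(array([-4.3, -0.4, 43.9]), array([-1.5,  0. ,  5.6]), 0.4939671144298507, 10.95) 40.001261830329895 [-0.0530684   0.46380448  0.00926643]
shift cm [-0.02 -0.05  0.09] turn [ 0.001 -0.     0.   ] t 10.95
```

Request:
jog_arm(rows="0 0 -0.1 0 0 0 1; 0 0 -0.1 0 0 0 1; 0 0 0 0 0 0 1")

```text
time: 11.32
position: [0.5503, -0.1785, 0.0446]
tool_rot: [-3.127, 0.3, 0.0]
ft_force: [1.1, -0.7, -3.0]
grip_width: 0.489
grip_force: 40.0
```

Request:
jog_arm(rows="0 0 -0.1 0 0 0 1; 0 0 -0.1 0 0 0 1; 0 0 0 0 0 0 1")

```text
time: 11.7
position: [0.5503, -0.1784, 0.0471]
tool_rot: [-3.127, 0.3, 0.0]
ft_force: [2.2, -0.4, -3.9]
grip_width: 0.494
grip_force: 40.0
```

Wrist load is about 3–4 N, close to the carrier's weight, so it has unlatched. I'll lift smoothly.

Request:
jog_arm(rows="0 0 -0.2 0 0 0 1; 0 0 -0.3 0 0 0 1; 0 0 -0.4 0 0 0 1; 0 0 -0.5 0 0 0 1; 0 0 -0.5 0 0 0 1")

```text
time: 12.32
position: [0.5502, -0.1786, 0.0665]
tool_rot: [3.127, -0.301, -0.0]
ft_force: [0.7, 0.3, -2.9]
grip_width: 0.491
grip_force: 40.0
```

Request:
jog_arm(rows="0 0 -0.5 0 0 0 1; 0 0 -0.5 0 0 0 1; 0 0 -0.5 0 0 0 1; 0 0 -0.5 0 0 0 1; 0 0 -0.5 0 0 0 1")

```text
time: 12.95
position: [0.5503, -0.1786, 0.0914]
tool_rot: [3.127, -0.3, 0.0]
ft_force: [-0.2, -1.3, -4.1]
grip_width: 0.491
grip_force: 40.0
```

Request:
jog_arm(rows="0 0 -0.5 0 0 0 1; 0 0 -0.5 0 0 0 1; 0 0 -0.5 0 0 0 1; 0 0 -0.5 0 0 0 1; 0 0 -0.5 0 0 0 1")

```text
time: 13.58
position: [0.5502, -0.1786, 0.1163]
tool_rot: [3.127, -0.301, -0.0]
ft_force: [-0.5, 0.1, -2.8]
grip_width: 0.491
grip_force: 40.0
```

Request:
jog_arm(rows="0 0 -0.5 0 0 0 1; 0 0 -0.5 0 0 0 1; 0 0 -0.5 0 0 0 1; 0 0 -0.4 0 0 0 1; 0 0 -0.2 0 0 0 1")

```text
time: 14.2
position: [0.5504, -0.1786, 0.1374]
tool_rot: [3.127, -0.301, 0.001]
ft_force: [-0.0, -0.9, -3.2]
grip_width: 0.494
grip_force: 39.9
```

Request:
jog_arm(rows="0 0 -0.2 0 0 0 1; 0 0 0 0 0 0 1; 0 0 0 0 0 0 1; 0 0 0 0 0 0 1")

```text
time: 14.7
position: [0.5502, -0.1785, 0.1389]
tool_rot: [3.127, -0.301, -0.0]
ft_force: [0.9, 0.1, -3.0]
grip_width: 0.49
grip_force: 40.0
```

```bash
python3 -c "
from h import *
print(incar(),ctrl.get_state()['grip_force']);togo(car(-.0045,0,.1435),-11)
d=imaging.get_image('scene');np.save('s4.npy',d,allow_pickle=True);w=imaging.get_image('wrist');np.save('w4.npy',w,allow_pickle=True)
p=proj(d,car(0,0,.12)).astype(int);print(p)
a=cv2.resize(d['img'][p[1]-50:p[1]+70,p[0]-55:p[0]+55],(440,480),interpolation=cv2.INTER_CUBIC)
b=cv2.resize(w['img'][40:340,220:420],(320,480),interpolation=cv2.INTER_CUBIC)
cv2.imwrite('pics/f.png',np.hstack([a,b]))"
```

```text
(array([ -4.6,  -0. , 138.9]), array([ 0.8,  0.3, -3. ]), 0.48954091502885905, 14.7) 39.999074935913086
shift cm [ 0.01 -0.   -0.46] turn [0. 0. 0.] t 14.7
[278 174]
```

View pics/f.png

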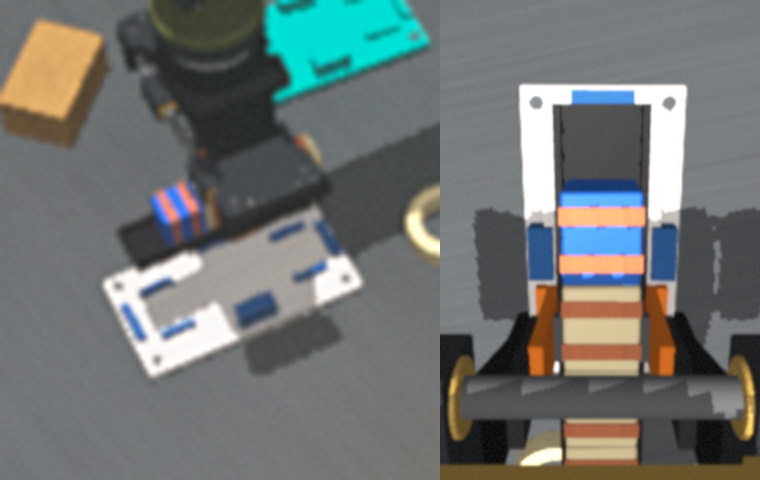

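The carrier is in the air, the module is still flush (wrist seam at crop row ~285) and the catches are held in. I'll check that it's level numerically and go up the last 4 mm.

Request:
jog_arm(rows="0 0 -0.2 0 0 0 1; 0 0 -0.2 0 0 0 1; 0 0 0 0 0 0 1; 0 0 0 0 0 0 1; 0 0 0 0 0 0 1")

```text
time: 15.42
position: [0.5502, -0.1786, 0.143]
tool_rot: [3.127, -0.301, -0.0]
ft_force: [0.1, -0.6, -2.9]
grip_width: 0.488
grip_force: 40.0
```

```bash
python3 -c "
from h import *
w=np.load('w4.npy',allow_pickle=True).item()
for n,p,seen in(('mod front top',(.0515,0,.149),160),('seam',(.0195,0,.149),217.5),('floor end',(.0795,0,.115),105.5)): print(n,proj(w,car(*p)),'seen row',seen)
for n,p,s in(('mod L',(.0515,.0135,.149),220+562/1.6-275),('mod R',(.0515,-.0135,.149),220+(642-440)/1.6)): print(n,proj(w,car(*p)))
print(incar(),ctrl.get_state()['torque'])"
```

```text
mod front top [321.71427298 158.29657025] seen row 160
seam [321.58677231 217.66019948] seen row 217.5
floor end [321.57056286 102.50891682] seen row 105.5
mod L [295.17337831 158.26978499]
mod R [348.25184997 158.31949035]
(array([ -4.6,  -0. , 143. ]), array([ 0.3, -0.6, -2.9]), 0.4883794306867712, 15.43) [0.02217486 0.01004542 0.08446981]
```

```bash
python3 -c "
from h import *
print(np.abs(ctrl.get_state()['qd']).max(), ticket.close_job())"
```

```text
the job is handed in; nothing more can be done
0.0019749174361629864 None
```

The job is handed in: the blue module is flush against the cream row, and the carrier is held level, still and about 10 cm above its seat with both catches squeezed (40 N grip, 15.4 s used); the verdict was not shown to me.

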